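# Nest the small cask and twist the big cask canister shut

### The arm

A 7-joint arm with a two-finger parallel gripper is mounted at the origin on a cart in front of the work surface, level with it; the furniture and walls round the work are solid. World frame = base frame: x ahead of the robot, y to its left, z up, the work surface at z = 0. Lengths are in mm, angles in rad, forces in N, time in s.
With the tool pointing down it reaches from about 400 to 900 mm from the base axis. Payload 5.5 kg.
Tool frame: the origin (TCP) lies at the very end of the fingers, on their centre line; the grasp point (between the pads) lies robot.pinch_z behind it (robot.pinch_z is the distance from the TCP to the grasp point, in mm); z points along the fingers, y is the line along which they close (so a half turn about z gives the same grasp; the last joint's range is limited). The gripper opens to 92 mm and grips with 3 to 60 N. Pads are 19 mm wide; open, the fingers measure 130 mm over their backs; the gripper's body (75 mm by 190 mm) begins 47 mm behind the grasp point.
Start: joints at [1.434, 0.501, -0.427, 1.55, 0.221, 1.138, -0.21], TCP at [253.034, -598.726, 226.729] pointing down, gripper open.
Joint ranges: [-2.88, 2.88], [-0.31, 2.03], [-1.54, 1.56], [0.2, 2.42], [-1.41, 4.55], [0.19, 2.02], [-2.57, 2.57]. Speed limits (rad/s): [2.57, 2.57, 3.14, 3.14, 3.14, 3.14, 3.14].

### API

Orientations are given as a 3x3 rotation matrix whose columns are the frame's x, y, z axes.
In Python, from plant import sensors, imaging, robot gives the robot as it stands.
- The arm moves only by the tool arm_command, never from a script. Its argument "moves" is a list of rows, each a list of 5 numbers: the shift along the tool's x, y, z in cm, then the turn about the tool's z in degrees, then the opening, from -1 (shut) to 1 (fully open). A call has 1 to 5 rows; each row is the pose to reach, as a shift and turn from the pose commanded when the call began, along the tool's axes at that moment; what a row does not reach only later rows make up. A row lasts 1/8 s, in which the tool goes at most 62.5 mm and 10.7 degrees, less where a joint would pass 70% of its speed; a pose out of reach is approached as far as the arm can. A call with a gripper value outside its range is refused whole. The fingers move at their own pace and stop on an object; the grip force is fixed at half the most. Time passes only in rows, so rows that repeat a pose let the fingers close. It gives the time, the measured TCP pose, the force, the opening and the grip force at its end, in the units of the state.
- sensors.state(): the state, without advancing time (a new reading comes with each control period).
- imaging.camera(name): name is "scene" or "top"; returns a dict with "frame" (400x640x3 uint8, blue, green, red), "fx", "fy", "cx", "cy" (pixels), "k1" (the pictures are not rectified: a ray, as slopes to the right and down, at radius r is drawn at 1 + k1 r^2 times it, then the intrinsics apply), "R" (3x3) and "t" (3): a world point X has camera coordinates R X + t. Camera axes: x right, y down, z forward; pixel columns grow to the right and rows downward; lengths in mm; the calibration is good to about 2 mm. A picture is of the moment at which its call begins. There is no depth.
- robot.hand_in(): hands the job in; it is judged then, once.
The state is a dict: "time_s": time; "qpos": joint angles; "qvel": joint speeds; "tau": joint torques, N m; "ee_pos": TCP position; "ee_rot": TCP orientation; "force": force on the tool from outside, world axes, zero at the start; "moment": the same for the moment, N m; "grip_width": finger opening in mm; "finger_force": force on a finger pad.
Only numpy, scipy, OpenCV 4.12 (cv2) and the standard library are available. Lean on these libraries where they do the work, as an engineer would, in place of code of your own. Each camera call takes 0.05 s, during which the arm holds its last target. There are 200 camera calls.

### The job

Put the wooden cask canister back together for the counter: stand the small cask upright inside the open lower half that is screwed to the bar, then set the hollow upper half down over it, fully home on the lower half, and twist it clockwise (seen from above) as far as it goes so that its slots lock on the two pins. Leave the bottle, the votive glass and the steel cup where they stand.

Things in the scene. Friction and masses are not known exactly. Their poses are not given: they have to be found in the camera images.
- lower_half: Open lower half of the cask canister, fixed: dark wood, 106 across, on a 124x124x10 board. Origin: centre of the board's underside, on the bar; z up. Above the origin: flat inner floor, 76 across, at 18; shoulder where the upper half comes to rest at 46; steel neck (86 outside, 78 bore; its top 8 tapers in to 80 and 72) up to 68. Two pins stick out of the neck along its +x and -x.
- lower_pin (a point): End of the lower half's +x pin, on its centre line: 51.5 from the lower half's axis, 59 above its origin. Both pins are level round steel pins, 8 thick, half a turn apart. Axes as the lower half.
- upper_grip (a point): Loose hollow upper half, 0.3 kg, mouth down, 107 across, 120 high. On its wooden top, 84 above its rim, stands a steel bar grip 70 long (along x) x 16 thick (y) x 36 high. The point is in the bar, on the axis, 106 above the rim, 14 below the bar's top; z up. Hollow for 78 up from the rim. Fully home, the point is 152 above the lower half's origin; locked, its x axis is parallel to the lower half's x.
- slot_mouth (a point): Mouth of one of the upper half's two L slots, half a turn apart and alike: at the rim, 48.5 from the axis, 50 deg clockwise (from above) of the bar's +x end; 26 wide. Passage 7 to 20 above the rim runs from it 50 deg counter-clockwise to its end. So lower it with the bar 50 deg (+-10) counter-clockwise of the pins' line, then turn it 50 deg clockwise to the stop: bar over pins. No spring or click. Axes as the grip.
- small_cask_center (a point): Loose small closed cask of dark wood, 0.2 kg: upright, 100 high, diameter 57 at the belly and 51 at both ends (about 53.5 at 75 above its underside). The point is its centre, 50 above its underside; z along its axis, up. Both its ends are alike. Standing in the lower half, this point is 68 above that part's origin and the cask stands 50 proud of the neck.
- votive_center (a point): Bystander: low bowl-shaped votive glass, 74 across, 43 high; the point is its centre.
- bottle_center (a point): Bystander: half-bottle of red wine, 58 across, 235 high; the point is its centre.
- ice_cup_center (a point): Bystander: steel cup with a strap handle, 58 across the body, 79 with the handle, 92 high; the point is the centre of its body.
Things that resemble listed ones, but are neither listed nor needed, are in the scene too. Leave any orange look-alike of the part that bears upper_grip alone. What is shaped like the part that bears small_cask_center but red is not meant.

How it is judged (in metres and radians):
On the way, in this order (a step that is already met when the one before it is completed fails the run):
1. the small cask stands upright inside the open lower half, let go, before the upper half goes on (horizontal distance between small_cask_center and lower_half below 0.016 m and z of small_cask_center in the frame of lower_half between 0.06 and 0.074 m and angle between small_cask_center's own z axis and vertical below 0.12 rad and contact force between small_cask and the fingers below 0.1 N and horizontal distance between upper_grip and lower_half above 0.08 m), for 0.2 s.
2. the upper half sits fully home on the lower half, over the small cask (horizontal distance between small_cask_center and lower_half below 0.016 m and z of small_cask_center in the frame of lower_half between 0.06 and 0.074 m and angle between small_cask_center's own z axis and vertical below 0.12 rad and horizontal distance between upper_grip and lower_half below 0.006 m and z of upper_grip in the frame of lower_half between 0.148 and 0.1555 m and angle between upper_grip's own z axis and vertical below 0.06 rad), for 0.1 s.
At the end, for the whole second after the job is handed in: The small cask stands upright on the floor of the lower half (within 16 mm of its axis); the upper half sits over it fully home (3.5 mm in height, 6 mm sideways, 0.06 rad of upright), twisted to within 0.17 rad of locked; both at rest (all of step 2 and angle between the x axis of upper_grip and the x axis of lower_half, either way round below 0.17 rad and linear speed of each of upper_half, small_cask below 0.02 m/s); the robot touches nothing.
It fails at once if the votive glass is moved more than 30 mm or tipped (distance of votive_center from where it was at the start of the episode above 0.03 m or angle between votive_center's own z axis and vertical above 0.35 rad).
It fails at once if the bottle is moved more than 30 mm or tipped (distance of bottle_center from where it was at the start of the episode above 0.03 m or angle between bottle_center's own z axis and vertical above 0.35 rad).
It fails at once if the steel cup is moved more than 30 mm or tipped (distance of ice_cup_center from where it was at the start of the episode above 0.03 m or angle between ice_cup_center's own z axis and vertical above 0.35 rad).
It also fails if it takes over 67 s, if anything falls off the work surface, if the arm or the gripper's body presses on something with over 40 N, if the wrist force passes 120 N, or if a joint passes its speed limit or range.

## Working session

There is one attempt and no reset: what is moved stays moved. The work goes in short steps, Python scripts to look and compute and a tool call to move; the robot and the scene stay as the last step left them, time stands still between calls to the robot, and variables do not carry over. Pictures are saved under pics/ and viewed, at most 10 in all, crops included, and the job is handed in when it is done.

Besides the shell and the picture viewer there is one more tool, called after "Request:" by a JSON object that holds its "name" and its "arguments", one argument or row to a line. arm_command: Moves the arm, as the interface text tells. Its arguments: {"type":"object","properties":{"moves":{"type":"array","items":{"type":"array","items":{"type":"number"}}}},"required":["moves"]}

```bash
mkdir -p pics; ls
python3 - <<'E'
from plant import sensors, imaging, robot
import cv2,numpy as np
s=sensors.state();print(s['ee_pos'],np.round(s['ee_rot'],3).tolist(),s['grip_width'],robot.pinch_z,s['time_s'])
for n in('scene','top'):
    c=imaging.camera(n);cv2.imwrite(f'pics/{n}0.png',c['frame'])
    print(n,{k:np.round(c[k],4).tolist() for k in('fx','fy','cx','cy','k1','R','t')})
E
```

```text
pics
[ 252.65175165 -598.1535815   225.67633038] [[0.921, 0.389, -0.001], [0.389, -0.921, 0.002], [0.0, -0.002, -1.0]] 91.58158728915548 18.8 0.0
scene {'fx': 511.0049, 'fy': 511.0049, 'cx': 310.9492, 'cy': 198.2542, 'k1': -0.0052, 'R': [[-0.8048, -0.5935, 0.0104], [-0.3938, 0.5208, -0.7574], [0.4441, -0.6137, -0.6528]], 't': [420.6491, 385.8966, 1100.9295]}
top {'fx': 392.5249, 'fy': 392.5249, 'cx': 324.9652, 'cy': 195.5, 'k1': 0.008, 'R': [[0.1234, -0.9923, 0.0061], [-0.9634, -0.1213, -0.2392], [0.2381, 0.0237, -0.971]], 't': [-204.4442, 611.7038, 1073.3686]}
```

View pics/scene0.png

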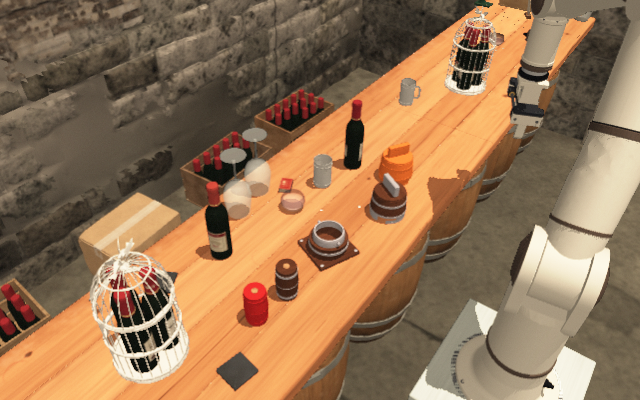

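View pics/top0.png

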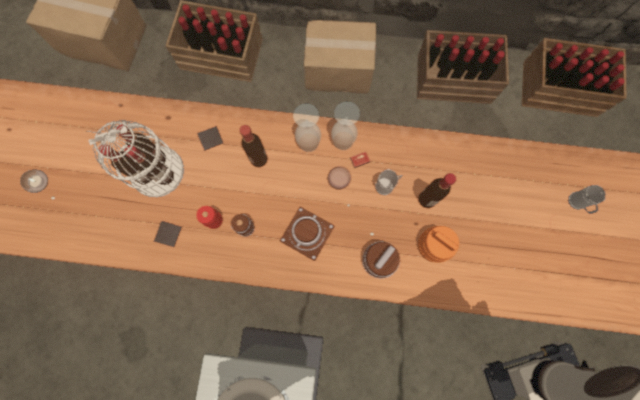

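The brown cask (scene 287,279; top 242,224) fits, while the red one (scene 255,303; top 208,216) does not. The dark wooden upper half (scene 389,200; top 381,258) fits, while the orange one (scene 397,163; top 440,243) is the look-alike. The lower half is at top (307,232). I'll confirm in enlarged crops.

Run:
```python
import cv2
a=cv2.imread('pics/scene0.png')[160:310,240:440];cv2.imwrite('pics/sc.png',cv2.resize(a,None,fx=4,fy=4,interpolation=cv2.INTER_CUBIC))
a=cv2.imread('pics/top0.png')[190:290,220:420];cv2.imwrite('pics/tc.png',cv2.resize(a,None,fx=4,fy=4,interpolation=cv2.INTER_CUBIC))
```

```text
(no output)
```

View pics/sc.png

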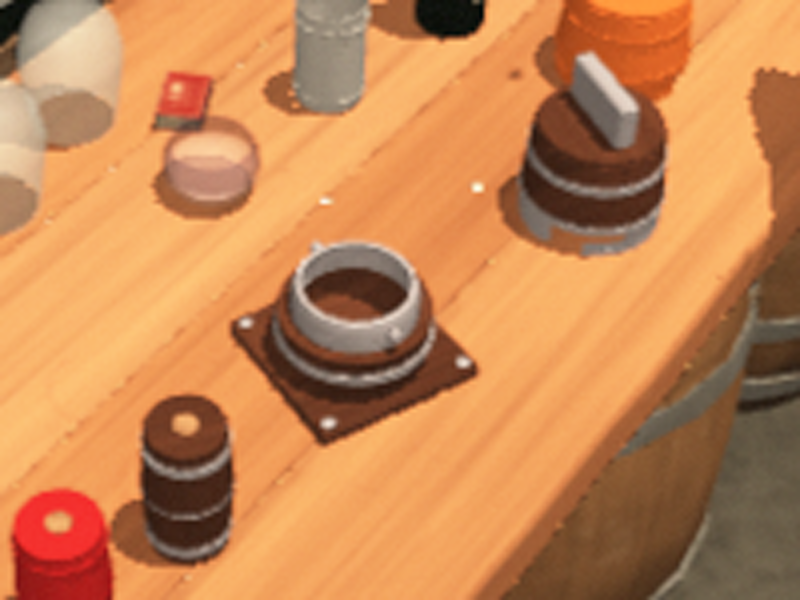

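View pics/tc.png

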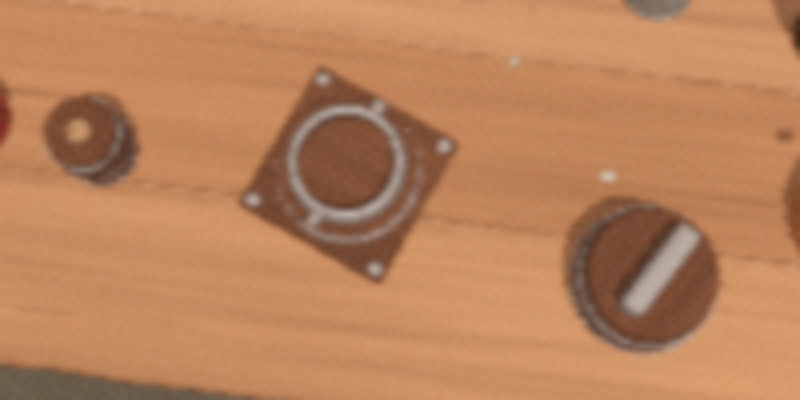

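The crops confirm the dark brown cask, with its lid at crop (187,425), and the dark upper half with the steel bar. The pins are at top crop (379,104) and (314,217). The next script turns these pixels into positions.

```bash
cat > h.py <<'E'
from plant import sensors, imaging, robot
import cv2,numpy as np
def unproj(c,uv,z):
    d=np.array([(uv[0]-c['cx'])/c['fx'],(uv[1]-c['cy'])/c['fy']]);p=d.copy()
    for _ in range(9): p=d/(1+c['k1']*(p@p))
    R=np.array(c['R']);o=-R.T@np.array(c['t']);r=R.T@np.array([p[0],p[1],1])
    return (o+r*(z-o[2])/r[2])[:2]
def proj(c,X):
    P=np.array(c['R'])@np.array(X)+np.array(c['t']);p=P[:2]/P[2];p=p*(1+c['k1']*p@p)
    return p*c['fx']+[c['cx'],c['cy']]
def delta(x,y,z,barang=None):
    """shift in tool axes (cm) from measured pose to TCP target; turn so tool y is along angle barang (deg)"""
    s=sensors.state();R=np.array(s['ee_rot']);d=R.T@(np.array([x,y,z])-s['ee_pos'])/10
    t=None
    if barang is not None:
        ya=np.degrees(np.arctan2(R[1,1],R[0,1])); t=-((barang-ya+90)%180-90)
    print('shift cm',np.round(d,2),'turn',t,'q7',s['qpos'][6],'pos',np.round(s['ee_pos'],1),'t',s['time_s'])
E
python3 - <<'E'
from h import *
S=imaging.camera('scene');T=imaging.camera('top')
s=lambda x,y,z:np.round(unproj(S,(x/4+240-.4,y/4+160-.4),z),1)
t=lambda x,y,z:np.round(unproj(T,(x/4+220-.4,y/4+190-.4),z),1)
print('screws T',[t(*p,11) for p in((322,78),(445,147),(375,269),(253,200))]); print('screws S',[s(*p,11) for p in((246,323),(328,424),(463,363))])
a,b=t(379,104,59),t(314,217,59);print('pins T',a,b,(a+b)/2,np.degrees(np.arctan2(*(a-b)[::-1])))
a,b=s(318,247,59),s(393,338,59);print('pins S',a,b,(a+b)/2,np.degrees(np.arctan2(*(a-b)[::-1])))
print('neck T',t(347,163,68))
print('cask',t(82,132,100),s(186,427,100))
a=[t(*p,120) for p in((684,223),(699,238),(640,315),(622,298))];d=a[0]+a[1]-a[2]-a[3]
print('bar T',sum(a)/4,np.degrees(np.arctan2(d[1],d[0])),np.hypot(*d)/2)
a=[s(*p,120) for p in((573,64),(590,53),(637,108),(620,120))];d=a[0]+a[1]-a[2]-a[3]
print('bar S',sum(a)/4,np.degrees(np.arctan2(d[1],d[0])),np.hypot(*d)/2)
print('red',np.round(unproj(T,(206,214),100)),'orange',np.round(unproj(T,(442,240),120)),'bottle',np.round(unproj(T,(430,202),0)),'cup',unproj(T,(386,190),0),'vot',unproj(T,(339,180),0))
delta(620,-150,250)
E
```

```text
screws T [array([595.9, -55. ]), array([ 554.6, -155. ]), array([ 457. , -114.3]), array([496.7, -16.6])]
screws S [array([596.1, -54.1]), array([498.3, -13.3]), array([ 457.7, -111.6])]
pins T [ 572.2 -103.2] [484.4 -67.5] [528.3  -85.35] -22.126950185011097
pins S [ 572.  -102.9] [483.7 -62.8] [527.85 -82.85] -24.424396570043555
neck T [524.8 -86.3]
cask [518.7  99.1] [519.3 104.8]
bar T [ 472.5 -310. ] -32.926487185830865 66.59767263200725
bar S [ 471.55  -301.525] -30.911716782974743 66.08700704374496
red [531. 199.] orange [ 537. -461.] bottle [ 671. -452.] cup [ 692.23107003 -312.74918168] vot [ 706.1842409  -162.78938161]
shift cm [ 51.27 -27.01  -2.36] turn None q7 -0.2102730624610484 pos [ 252.8 -598.3  226. ] t 0.2
```

Both views agree:

| Item | Position (mm) | Angle |
|---|---|---|
| Lower half | (526.5, -84.5) | pins at about -22.5° |
| Cask | (519, 101.5) | – |
| Upper half | (472, -306) | bar at about -32° |

I'll set out for the cask.

Request:
{"name": "arm_command", "arguments": {
  "moves": [
    [5.3,-2.75,0,-9,1],
    [10.6,-5.5,0,-18,1],
    [15.9,-8.25,0,-27,1],
    [21.2,-11,0,-36,1],
    [26.5,-13.75,0,-45,1]
  ]
}}

```text
time_s: 0.82
ee_pos: [444.5, -367.5, 226.8]
ee_rot: [[0.372, 0.928, 0.0], [0.928, -0.372, -0.0], [-0.0, 0.0, -1.0]]
force: [0.3, 0.4, -0.2]
grip_width: 92.1
finger_force: 0.0
```

```bash
python3 -c "
from h import *
delta(519,101.5,190,5)"
```

```text
shift cm [ 46.31 -10.51   3.66] turn -26.814279912162064 q7 0.016784688190096844 pos [ 444.5 -367.5  226.8] t 0.825
```

Request:
{"name": "arm_command", "arguments": {
  "moves": [
    [5.8,-1.3,0.4,-4,1],
    [11.6,-2.6,0.8,-8,1],
    [17.4,-3.9,1.2,-12,1],
    [23.2,-5.2,1.6,-16,1],
    [29,-6.5,2.2,-20,1]
  ]
}}

```text
time_s: 1.45
ee_pos: [492.6, -74.2, 204.9]
ee_rot: [[0.035, 0.999, 0.001], [0.999, -0.035, -0.001], [-0.001, 0.001, -1.0]]
force: [0.4, 0.4, 0.4]
grip_width: 91.6
finger_force: 0.0
```

```bash
python3 -c "
from h import *
delta(519,101.5,170,5)"
```

```text
shift cm [17.65  2.02  3.48] turn -6.989247328709126 q7 -0.2172735253351779 pos [492.6 -74.2 204.9] t 1.45
```

Request:
{"name": "arm_command", "arguments": {
  "moves": [
    [5.5,0.6,1,-2,1],
    [11,1.2,2,-4,1],
    [16,1.8,3,-6,1],
    [17.6,2,3.5,-7,1],
    [17.6,2,3.5,-7,1]
  ]
}}

```text
time_s: 2.08
ee_pos: [518.4, 100.2, 169.3]
ee_rot: [[-0.088, 0.996, -0.001], [0.996, 0.088, 0.0], [0.0, -0.001, -1.0]]
force: [0.1, -1.4, 0.2]
grip_width: 91.7
finger_force: 0.0
```

Run:
```python
from h import *
delta(519,101.5,56,5)
S=imaging.camera('scene');T=imaging.camera('top')
a=S['frame'][200:340,180:380];b=T['frame'][160:260,170:350]
# red crosses: projected TCP ; 
for c,n in((S,'scene'),(T,'top')):
    p=proj(c,sensors.state()['ee_pos']);print(n,p)
    cv2.drawMarker(c['frame'],tuple(int(round(v)) for v in p),(255,0,255),0,6)
    for z in(0,100):
        q=[proj(c,[519+27*np.cos(t),101.5+27*np.sin(t),z]) for t in np.linspace(0,6.28,40)]
        cv2.polylines(c['frame'],[np.int32(np.round(np.array(q)*16))],True,(0,255,0),1,cv2.LINE_AA,4)
a=cv2.resize(a,(400,280),interpolation=2);a=cv2.resize(S['frame'][220:320,220:350],(780,600)) if 0 else S['frame'][220:320,220:340]
b=T['frame'][180:280,190:310]
cv2.imwrite('pics/c1.png',np.hstack([cv2.resize(a,None,fx=3.3,fy=3.3),cv2.resize(b,None,fx=3.3,fy=3.3)]))
```

```text
shift cm [ 0.12  0.08 11.33] turn 0.03886089808139559 q7 -0.5277784700443847 pos [518.4 100.2 169.3] t 2.075
scene [287.58885164 243.99974546]
top [235.32008992 218.06314459]
```

View pics/c1.png

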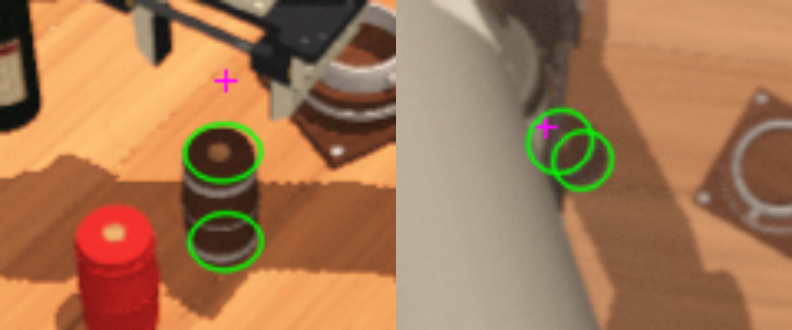

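The overlay shows the open fingers straddling the brown cask, with the modelled rings (crop 223,152) about 1.3 camera pixels right of it. I'll shift about 3 mm toward +y and go down.

Request:
{"name": "arm_command", "arguments": {
  "moves": [
    [0.3,0.1,3,0,1],
    [0.3,0.1,6,0,1],
    [0.3,0.1,9,0,1],
    [0.3,0.1,11.3,0,1],
    [0.3,0.1,11.3,0,1]
  ]
}}

```text
time_s: 2.8
ee_pos: [518.5, 99.7, 55.5]
ee_rot: [[-0.082, 0.997, -0.003], [0.997, 0.082, -0.002], [-0.001, -0.003, -1.0]]
force: [0.1, -0.4, 0.1]
grip_width: 91.6
finger_force: 0.0
```

Request:
{"name": "arm_command", "arguments": {
  "moves": [
    [0,0,0,0,0.2],
    [0,0,0,0,-0.2],
    [0,0,0,0,-1],
    [0,0,0,0,-1],
    [0,0,0,0,-1]
  ]
}}

```text
time_s: 3.42
ee_pos: [519.9, 102.5, 57.2]
ee_rot: [[-0.086, 0.996, 0.001], [0.996, 0.086, -0.0], [-0.0, 0.001, -1.0]]
force: [-0.4, -0.7, 5.0]
grip_width: 55.2
finger_force: 30.0
```

Request:
{"name": "arm_command", "arguments": {
  "moves": [
    [0,0,0,0,-1],
    [0,0,0,0,-1],
    [0,0,-1,0,-1],
    [0,0,-4,0,-1],
    [0,0,-4,0,-1]
  ]
}}

```text
time_s: 4.05
ee_pos: [521.0, 103.1, 98.4]
ee_rot: [[-0.086, 0.996, 0.004], [0.996, 0.086, 0.001], [0.0, 0.004, -1.0]]
force: [0.7, -1.0, -2.8]
grip_width: 55.3
finger_force: 30.0
```

```bash
python3 -c "
from h import *
delta(526.5,-84.5,180,5)"
```

```text
shift cm [-18.73  -1.03  -8.17] turn -0.09154282706190031 q7 -0.6200659831725395 pos [521.  103.1  98.4] t 4.05
```

Request:
{"name": "arm_command", "arguments": {
  "moves": [
    [0,0,-4,0,-1],
    [-5,-0.3,-8.2,0,-1],
    [-10,-0.6,-8.2,0,-1],
    [-15,-0.8,-8.2,0,-1],
    [-18.7,-1,-8.2,0,-1]
  ]
}}

```text
time_s: 4.68
ee_pos: [524.7, -87.8, 177.7]
ee_rot: [[-0.083, 0.997, -0.001], [0.997, 0.083, -0.001], [-0.001, -0.001, -1.0]]
force: [0.5, 0.7, -2.4]
grip_width: 55.8
finger_force: 30.0
```

Request:
{"name": "arm_command", "arguments": {
  "moves": [
    [0,0,0,0,-1],
    [0,0,0,0,-1],
    [0,0,0,0,-1]
  ]
}}

```text
time_s: 5.05
ee_pos: [525.4, -83.1, 178.4]
ee_rot: [[-0.088, 0.996, -0.0], [0.996, 0.088, 0.001], [0.001, -0.0, -1.0]]
force: [0.5, 0.9, -2.1]
grip_width: 55.5
finger_force: 30.0
```

Run:
```python
from h import *
delta(526.5,-84.5,74,5)
S=imaging.camera('scene');p=sensors.state()['ee_pos']
def ring(x,y,z,r,col):
    q=[proj(S,[x+r*np.cos(t),y+r*np.sin(t),z]) for t in np.linspace(0,6.28,40)]
    cv2.polylines(S['frame'],[np.int32(np.round(np.array(q)*16))],True,col,1,cv2.LINE_AA,4)
ring(526.5,-84.5,68,40,(255,0,255)); ring(p[0],p[1],p[2]-56,25.5,(0,255,0))
cv2.imwrite('pics/c2.png',cv2.resize(S['frame'][150:290,250:410],None,fx=4,fy=4))
```

```text
shift cm [-0.16  0.1  10.44] turn 0.04694066509900097 q7 -0.16095030288822726 pos [525.4 -83.1 178.4] t 5.05
```

View pics/c2.png

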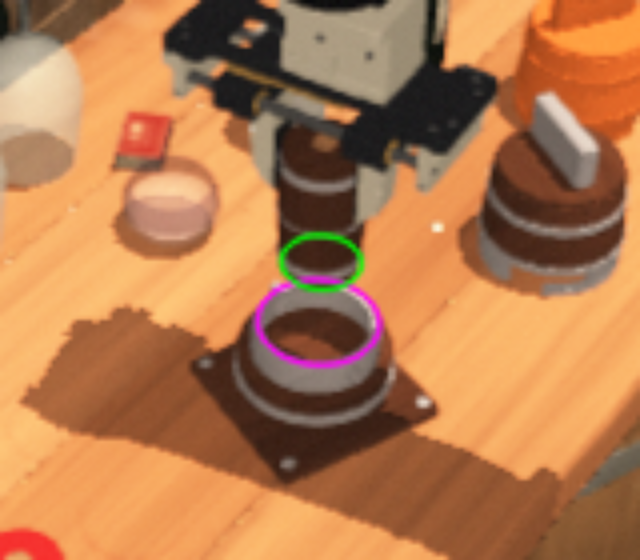

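The cask hangs upright at crop (320,200), its underside matches the green ring, and the magenta ring lies on the neck at (318,322). I'll lower it.

Request:
{"name": "arm_command", "arguments": {
  "moves": [
    [-0.1,0.1,2.5,0,-1],
    [-0.1,0.1,5,0,-1],
    [-0.1,0.1,7.5,0,-1],
    [-0.1,0.1,9.5,0,-1],
    [-0.1,0.1,9.5,0,-1]
  ]
}}

```text
time_s: 5.72
ee_pos: [525.5, -84.8, 82.4]
ee_rot: [[-0.087, 0.996, -0.003], [0.996, 0.087, 0.001], [0.001, -0.003, -1.0]]
force: [0.4, -0.7, -2.4]
grip_width: 55.3
finger_force: 30.0
```

Request:
{"name": "arm_command", "arguments": {
  "moves": [
    [0,0,0.4,0,-1],
    [0,0,0.8,0,-1],
    [0,0,0.8,0,-1]
  ]
}}

```text
time_s: 6.1
ee_pos: [526.8, -85.8, 76.0]
ee_rot: [[-0.085, 0.996, 0.0], [0.996, 0.085, -0.0], [-0.0, 0.0, -1.0]]
force: [0.4, 0.9, -1.7]
grip_width: 55.2
finger_force: 30.0
```

Request:
{"name": "arm_command", "arguments": {
  "moves": [
    [0,0,0.1,0,-1],
    [0,0,0.2,0,-1],
    [0,0,0.2,0,-1]
  ]
}}

```text
time_s: 6.48
ee_pos: [527.1, -85.8, 75.1]
ee_rot: [[-0.086, 0.996, 0.001], [0.996, 0.086, -0.001], [-0.001, 0.0, -1.0]]
force: [-4.0, -0.1, 9.2]
grip_width: 55.3
finger_force: 30.0
```

Contact with the floor. I'll open and go up.

Request:
{"name": "arm_command", "arguments": {
  "moves": [
    [0,0,0,0,0],
    [0,0,0,0,0.6],
    [0,0,0,0,1],
    [0,0,0,0,1],
    [0,0,0,0,1]
  ]
}}

```text
time_s: 7.1
ee_pos: [526.7, -85.6, 73.6]
ee_rot: [[-0.086, 0.996, -0.0], [0.996, 0.086, 0.0], [0.0, 0.0, -1.0]]
force: [0.1, 0.5, -0.5]
grip_width: 89.5
finger_force: 0.0
```

Request:
{"name": "arm_command", "arguments": {
  "moves": [
    [0,0,-1.5,0,1],
    [0,0,-4,0,1],
    [0,0,-8,0,1],
    [0,0,-12,0,1],
    [0,0,-12,0,1]
  ]
}}

```text
time_s: 7.72
ee_pos: [529.4, -85.5, 197.8]
ee_rot: [[-0.086, 0.996, 0.007], [0.996, 0.086, -0.002], [-0.002, 0.007, -1.0]]
force: [1.2, 0.2, 0.1]
grip_width: 91.8
finger_force: 0.0
```

```bash
python3 -c "
from h import *
delta(472,-306,210,58)"
```

```text
shift cm [-21.48  -7.6   -1.22] turn -53.07744861301052 q7 -0.14433772900763112 pos [529.4 -85.5 197.8] t 7.725
```

Request:
{"name": "arm_command", "arguments": {
  "moves": [
    [-5,-1.8,-0.3,-10,1],
    [-10,-3.6,-0.6,-20,1],
    [-15,-5.4,-0.9,-30,1],
    [-19,-6.7,-1.2,-40,1],
    [-21.5,-7.6,-1.2,-50,1]
  ]
}}

```text
time_s: 8.35
ee_pos: [467.9, -309.0, 205.3]
ee_rot: [[-0.82, 0.573, -0.001], [0.573, 0.82, -0.0], [0.001, -0.001, -1.0]]
force: [0.5, 0.4, 0.1]
grip_width: 92.0
finger_force: 0.0
```

Request:
{"name": "arm_command", "arguments": {
  "moves": [
    [0,0,0,-3,1],
    [0,0,0,-3,1],
    [0,0,0,-3,1]
  ]
}}

```text
time_s: 8.72
ee_pos: [469.4, -305.7, 205.6]
ee_rot: [[-0.847, 0.531, -0.0], [0.531, 0.847, 0.0], [0.0, 0.0, -1.0]]
force: [-0.1, 0.5, -0.2]
grip_width: 91.9
finger_force: 0.0
```

Run:
```python
from h import *
delta(472,-306,89,58)
S=imaging.camera('scene');T=imaging.camera('top')
def box(c,x,y,a,z,col):
    C,s=np.cos(np.radians(a)),np.sin(np.radians(a))
    q=[proj(c,[x+C*u-s*v,y+s*u+C*v,z]) for u,v in((35,8),(-35,8),(-35,-8),(35,-8))]
    cv2.polylines(c['frame'],[np.int32(np.round(np.array(q)*16))],True,col,1,cv2.LINE_AA,4)
def ring(c,x,y,z,r,col):
    q=[proj(c,[x+r*np.cos(t),y+r*np.sin(t),z]) for t in np.linspace(0,6.28,40)]
    cv2.polylines(c['frame'],[np.int32(np.round(np.array(q)*16))],True,col,1,cv2.LINE_AA,4)
for n,c in(('S',S),('T',T)):
    c['raw']=c['frame'].copy()
    box(c,472,-306,-32,120,(255,0,255)); ring(c,472,-306,0,53.5,(0,255,0)); ring(c,526.5,-84.5,118,25.5,(0,255,0))
a=S['frame'][150:270,290:430];b=T['frame'][190:310,290:430]
cv2.imwrite('pics/c3.png',cv2.resize(np.hstack([a,b]),None,fx=2.85,fy=2.85,interpolation=2))
a=cv2.imread('pics/scene0.png')
```

```text
shift cm [-0.25  0.11 11.66] turn -0.09770470336684411 q7 1.0975192051896574 pos [ 469.4 -305.7  205.6] t 8.725
```

View pics/c3.png

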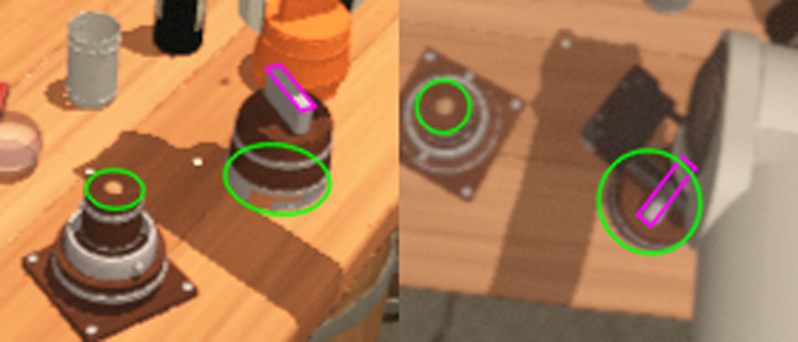

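The cask stands centred in the lower half at crop (114,188). The rings and bar outline lie on the upper half to within about 2 mm, and it is the dark one. I'll go down on the bar.

Request:
{"name": "arm_command", "arguments": {
  "moves": [
    [-0.25,-0.1,3,0,1],
    [-0.25,-0.1,6,0,1],
    [-0.25,-0.1,9,0,0.5],
    [-0.25,-0.1,11.4,0,0],
    [-0.25,-0.1,11.4,0,0]
  ]
}}

```text
time_s: 9.45
ee_pos: [469.9, -307.6, 90.2]
ee_rot: [[-0.848, 0.531, -0.003], [0.531, 0.848, 0.002], [0.003, 0.0, -1.0]]
force: [-0.0, 0.0, 1.1]
grip_width: 66.4
finger_force: 0.0
```

Request:
{"name": "arm_command", "arguments": {
  "moves": [
    [0,0,0,0,-0.3],
    [0,0,0,0,-1],
    [0,0,0,0,-1],
    [0,0,0,0,-1],
    [0,0,0,0,-1]
  ]
}}

```text
time_s: 10.07
ee_pos: [471.0, -308.6, 91.9]
ee_rot: [[-0.847, 0.531, 0.0], [0.531, 0.847, -0.0], [-0.0, -0.0, -1.0]]
force: [-0.0, -0.7, 0.7]
grip_width: 16.4
finger_force: 1.5
```

Request:
{"name": "arm_command", "arguments": {
  "moves": [
    [0,0,0,0,-1],
    [0,0,-2,0,-1],
    [0,0,-6,0,-1],
    [0,0,-11,0,-1],
    [0,0,-11,0,-1]
  ]
}}

```text
time_s: 10.7
ee_pos: [473.9, -309.1, 206.6]
ee_rot: [[-0.847, 0.531, 0.007], [0.531, 0.847, -0.004], [-0.008, -0.0, -1.0]]
force: [-0.2, 0.3, -3.3]
grip_width: 15.9
finger_force: 30.0
```

```bash
python3 -c "
from h import *
delta(526.5,-84.5,250,117.5)"
```

```text
shift cm [ 7.43 21.82 -4.41] turn -59.565566401719195 q7 1.097347739317752 pos [ 473.9 -309.1  206.6] t 10.7
```

Request:
{"name": "arm_command", "arguments": {
  "moves": [
    [0,0,-3.5,-10,-1],
    [1.5,4,-3.8,-20,-1],
    [3,8.5,-4,-30,-1],
    [4.5,13,-4,-40,-1],
    [6,17.5,-4,-50,-1]
  ]
}}

```text
time_s: 11.32
ee_pos: [512.4, -127.1, 241.2]
ee_rot: [[-0.95, -0.313, -0.001], [-0.313, 0.95, -0.0], [0.001, 0.0, -1.0]]
force: [0.8, 0.0, -1.8]
grip_width: 16.0
finger_force: 30.0
```

```bash
python3 -c "
from h import *
delta(526.5,-84.5,248,117.5)"
```

```text
shift cm [-2.67  3.61 -0.68] turn -9.27960019213721 q7 1.5665162315291652 pos [ 512.4 -127.1  241.2] t 11.325
```

Request:
{"name": "arm_command", "arguments": {
  "moves": [
    [-1.5,2,-0.6,-5,-1],
    [-2.7,3.6,-0.6,-9,-1],
    [-2.7,3.6,-0.6,-9,-1],
    [-2.7,3.6,-0.6,-9,-1],
    [-2.7,3.6,-0.6,-9,-1]
  ]
}}

```text
time_s: 11.95
ee_pos: [527.3, -87.2, 247.4]
ee_rot: [[-0.893, -0.45, -0.001], [-0.45, 0.893, -0.001], [0.001, -0.0, -1.0]]
force: [0.3, -0.2, -2.8]
grip_width: 15.4
finger_force: 30.0
```

Run:
```python
from h import *
delta(526.5,-84.5,138,117.5)
S=imaging.camera('scene');T=imaging.camera('top');p=sensors.state()['ee_pos']
def ring(c,x,y,z,r,col):
    q=[proj(c,[x+r*np.cos(t),y+r*np.sin(t),z]) for t in np.linspace(0,6.28,60)]
    q=(np.array(q)-o+.5)*5-.5
    cv2.polylines(im,[np.int32(np.round(q*16))],True,col,1,cv2.LINE_AA,4)
ims=[]
for c,o in((S,(290,130)),(T,(260,170))):
    im=cv2.resize(c['frame'][o[1]:o[1]+120,o[0]:o[0]+80],None,fx=5,fy=5,interpolation=2)
    ring(c,p[0],p[1],p[2]-92,53.5,(0,255,0));ring(c,p[0],p[1],p[2]-8,48,(0,255,0))
    ring(c,526.5,-84.5,46,53,(255,0,255));ring(c,526.5,-84.5,68,40,(255,0,255));ims.append(im)
cv2.imwrite('pics/c4.png',np.hstack(ims))
```

```text
shift cm [-0.06  0.28 10.94] turn -0.7395263368643441 q7 1.6224407558605138 pos [527.3 -87.2 247.4] t 11.95
```

View pics/c4.png

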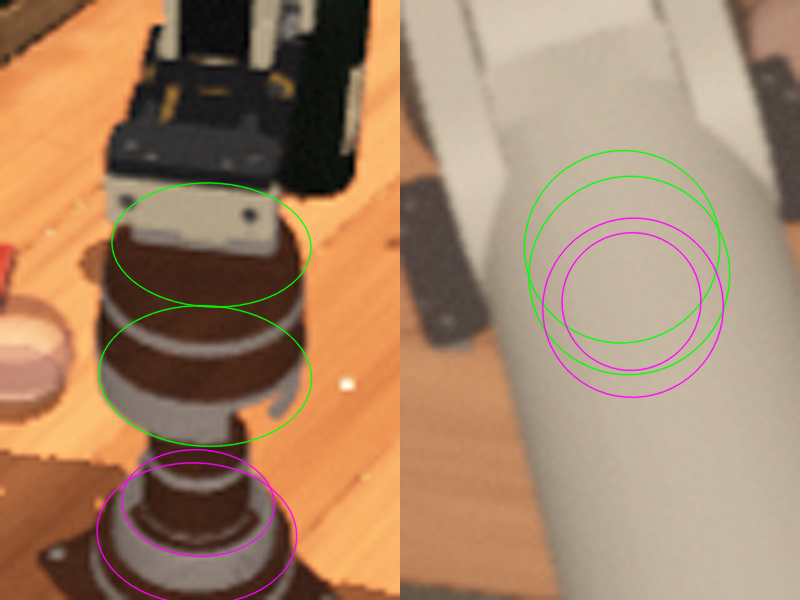

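The upper half hangs upright above the cask with its rim at crop (201,380), about 2 mm to the right of where it should be. The top view is blocked by the arm. I'll correct that and lower to just above the neck.

Request:
{"name": "arm_command", "arguments": {
  "moves": [
    [-0.15,0.35,0,-1,-1],
    [-0.15,0.35,2,-1,-1],
    [-0.15,0.35,4.5,-1,-1],
    [-0.15,0.35,6.5,-1,-1],
    [-0.15,0.35,6.5,-1,-1]
  ]
}}

```text
time_s: 12.68
ee_pos: [526.0, -81.9, 180.7]
ee_rot: [[-0.883, -0.468, -0.004], [-0.468, 0.883, 0.001], [0.003, 0.002, -1.0]]
force: [0.6, -0.0, -1.6]
grip_width: 15.9
finger_force: 30.0
```

Run:
```python
from h import *
delta(527,-83.5,138,117.5)
S=imaging.camera('scene');p=sensors.state()['ee_pos'];print(p)
o=(290,150)
im=cv2.resize(S['frame'][o[1]:o[1]+120,o[0]:o[0]+90],None,fx=5,fy=5,interpolation=2)
def ring(x,y,z,r,col):
    q=[proj(S,[x+r*np.cos(t),y+r*np.sin(t),z]) for t in np.linspace(0,6.28,60)]
    q=(np.array(q)-o+.5)*5-.5
    cv2.polylines(im,[np.int32(np.round(q*16))],True,col,1,cv2.LINE_AA,4)
ring(p[0],p[1],p[2]-92,53.5,(0,255,0)); ring(527,-83.5,46,53,(255,0,255))
cv2.imwrite('pics/c5.png',im)
```

```text
shift cm [-0.03 -0.2   4.26] turn 0.4365077523262926 q7 1.5729806561446267 pos [526.  -81.9 180.7] t 12.675
[527.01712799 -81.71945769 181.95325711]
```

View pics/c5.png

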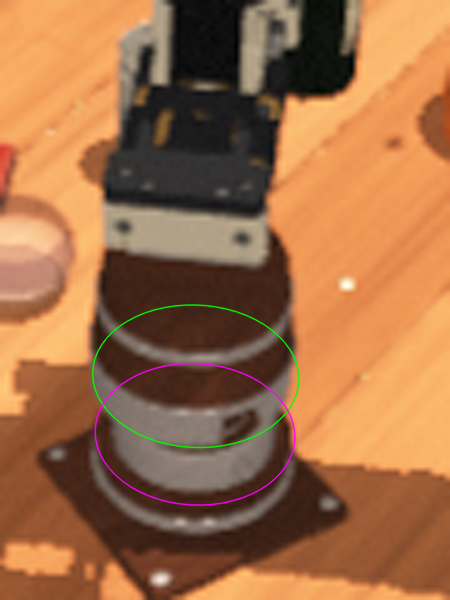

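The upper half (centre x 192) is about 2 mm left of the lower half once perspective is allowed for. I'll correct that and go down, watching the force.

Request:
{"name": "arm_command", "arguments": {
  "moves": [
    [0.17,-0.1,0,0,-1],
    [0.17,-0.1,1,0,-1],
    [0.17,-0.1,2,0,-1],
    [0.17,-0.1,2.5,0,-1],
    [0.17,-0.1,2.5,0,-1]
  ]
}}

```text
time_s: 13.35
ee_pos: [526.1, -83.6, 157.2]
ee_rot: [[-0.884, -0.468, -0.001], [-0.468, 0.884, 0.0], [0.001, 0.001, -1.0]]
force: [-0.1, -0.3, -3.1]
grip_width: 15.6
finger_force: 30.0
```

Below the neck's top with no contact force. I'll continue.

Request:
{"name": "arm_command", "arguments": {
  "moves": [
    [0,0,0.4,0,-1],
    [0,0,0.8,0,-1],
    [0,0,1.2,0,-1],
    [0,0,1.2,0,-1]
  ]
}}

```text
time_s: 13.85
ee_pos: [526.1, -83.8, 145.3]
ee_rot: [[-0.884, -0.468, -0.001], [-0.468, 0.884, 0.0], [0.001, 0.0, -1.0]]
force: [-0.8, -0.3, -3.7]
grip_width: 15.8
finger_force: 30.0
```

Request:
{"name": "arm_command", "arguments": {
  "moves": [
    [0,0,0.3,0,-1],
    [0,0,0.6,0,-1],
    [0,0,0.75,0,-1],
    [0,0,0.75,0,-1]
  ]
}}

```text
time_s: 14.35
ee_pos: [526.4, -83.7, 138.4]
ee_rot: [[-0.884, -0.468, -0.0], [-0.468, 0.884, -0.0], [0.0, -0.0, -1.0]]
force: [-2.4, -1.9, 1.0]
grip_width: 15.7
finger_force: 30.0
```

Request:
{"name": "arm_command", "arguments": {
  "moves": [
    [0,0,0.1,0,-1],
    [0,0,0.1,0,-1],
    [0,0,0.1,8,-1],
    [0,0,0.1,16,-1],
    [0,0,0.1,16,-1]
  ]
}}

```text
time_s: 14.98
ee_pos: [527.0, -83.9, 138.4]
ee_rot: [[-0.979, -0.204, 0.001], [-0.204, 0.979, -0.001], [-0.001, -0.002, -1.0]]
force: [-3.9, -1.4, 6.6]
grip_width: 16.2
finger_force: 30.1
```

Seated, with about 10 N of load, and it turns freely. I'll carry on.

Request:
{"name": "arm_command", "arguments": {
  "moves": [
    [0,0,0,8,-1],
    [0,0,0,16,-1],
    [0,0,0,24,-1],
    [0,0,0,30,-1],
    [0,0,0,30,-1]
  ]
}}

```text
time_s: 15.6
ee_pos: [527.3, -83.8, 138.4]
ee_rot: [[-0.95, 0.312, 0.002], [0.312, 0.95, -0.001], [-0.002, -0.001, -1.0]]
force: [-2.0, -1.4, 8.0]
grip_width: 15.9
finger_force: 30.0
```

```bash
python3 -c "
from h import *
delta(526.5,-84,138,67.5); print(sensors.state()['moment'])"
```

```text
shift cm [ 0.07 -0.04  0.04] turn 4.332000420925908 q7 0.8416124861678156 pos [527.3 -83.8 138.4] t 15.6
[-0.2589563   0.75866521 -0.25365127]
```

Request:
{"name": "arm_command", "arguments": {
  "moves": [
    [0,0,0,3,-1],
    [0,0,0,6,-1],
    [0,0,0,8,-1],
    [0,0,0,8,-1]
  ]
}}

```text
time_s: 16.1
ee_pos: [527.3, -84.4, 138.4]
ee_rot: [[-0.899, 0.438, 0.002], [0.438, 0.899, -0.003], [-0.003, -0.002, -1.0]]
force: [-4.4, -3.5, 8.8]
grip_width: 16.6
finger_force: 31.2
```

```bash
python3 -c "
from h import *
delta(526.5,-84,138,67.5); print(sensors.state()['moment'])"
```

```text
shift cm [0.09 0.01 0.04] turn -3.4951848612011673 q7 0.7241823132540767 pos [527.3 -84.4 138.4] t 16.1
[-0.65048105  0.67923569  0.76140656]
```

The moment about z jumped by 1 N m at about the expected angle, so it is at the stop. I'll release and go up.

Request:
{"name": "arm_command", "arguments": {
  "moves": [
    [0,0,-0.1,0,-1],
    [0,0,-0.1,-1,-0.7],
    [0,0,-0.1,-1,0],
    [0,0,-0.1,-1,0.5],
    [0,0,-0.1,-1,0.5]
  ]
}}

```text
time_s: 16.73
ee_pos: [526.5, -83.1, 138.2]
ee_rot: [[-0.906, 0.424, 0.0], [0.424, 0.906, 0.001], [0.0, 0.001, -1.0]]
force: [-0.1, -0.3, 0.4]
grip_width: 41.5
finger_force: 0.0
```

Request:
{"name": "arm_command", "arguments": {
  "moves": [
    [0,0,-1.5,0,0.5],
    [0,0,-4,0,0.5],
    [0,0,-9,0,0.5],
    [0,0,-14,0,0.5],
    [0,0,-14,0,0.5]
  ]
}}

```text
time_s: 17.35
ee_pos: [529.3, -82.9, 283.1]
ee_rot: [[-0.906, 0.424, 0.008], [0.424, 0.906, -0.002], [-0.008, 0.002, -1.0]]
force: [0.2, 0.1, -1.0]
grip_width: 68.6
finger_force: 0.0
```

Request:
{"name": "arm_command", "arguments": {
  "moves": [
    [0,-6,-2,0,0.5],
    [0,-12,-4,0,0.5],
    [0,-15,-4,0,0.5],
    [0,-15,-4,0,0.5]
  ]
}}

```text
time_s: 17.85
ee_pos: [461.2, -222.6, 317.8]
ee_rot: [[-0.903, 0.43, -0.001], [0.43, 0.903, -0.0], [0.001, -0.001, -1.0]]
force: [-0.1, -0.3, 0.7]
grip_width: 68.7
finger_force: 0.0
```

Run:
```python
from h import *
print(sensors.state()['ee_pos'],sensors.state()['force'])
ims=[]
for n,o in(('scene',(280,160)),('top',(260,180))):
    c=imaging.camera(n);im=cv2.resize(c['frame'][o[1]:o[1]+120,o[0]:o[0]+80],None,fx=5,fy=5,interpolation=2)
    def pl(P,col):
        q=(np.array([proj(c,X) for X in P])-o+.5)*5-.5
        cv2.polylines(im,[np.int32(np.round(q*16))],True,col,1,cv2.LINE_AA,4)
    C,s=np.cos(np.radians(-22.5)),np.sin(np.radians(-22.5))
    pl([[526.5+C*u-s*v,-84+s*u+C*v,166] for u,v in((35,8),(-35,8),(-35,-8),(35,-8))],(255,0,255))
    pl([[526.5+C*u,-84+s*u,59] for u in(-51.5,51.5)],(0,255,0))
    ims.append(im)
cv2.imwrite('pics/c6.png',np.hstack(ims))
```

```text
[ 461.1795339  -222.63199763  317.84151543] [-0.08874788 -0.28476387  0.72351634]
```

View pics/c6.png

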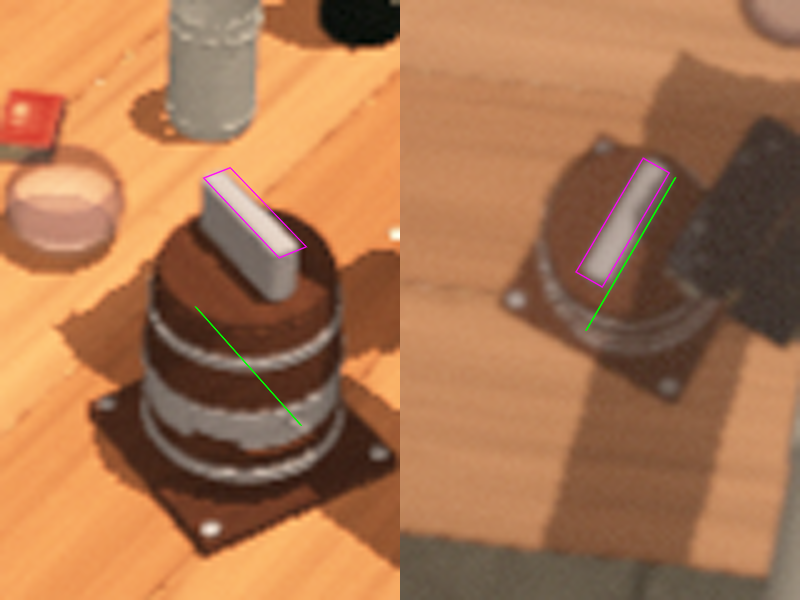

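The upper half sits home. Its bar, at scene crop (252,212) and top crop (623,222), matches the locked outline in both views, and the bystanders are where they were.

```bash
python3 -c "
from plant import robot
print(robot.hand_in())"
```

```text
the job is handed in; nothing more can be done
None
```

The job is handed in (no verdict came back): the small cask stands in the lower half, the upper half is fully home and twisted clockwise to the stop, the arm is clear, and I saw no bystander move.

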